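# Dock the module sled of the test slide

## Robot

A 6-joint arm with a two-finger parallel gripper is mounted at the origin on a cart in front of the work surface, level with it; the furniture and walls round the work are solid. World frame = base frame: x ahead of the robot, y to its left, z up, the work surface at z = 0. Lengths are in m, angles in rad, forces in N, time in s.
With the tool pointing down it reaches from about 0.325 to 1 m from the base axis. Payload 5.1 kg.
Tool frame: the origin (TCP) lies at the very end of the fingers, on their centre line; the grasp point (between the pads) lies behind it (robot.grasp_offset is the z of the grasp point in the tool frame, in m); z points along the fingers, y is the direction in which the jaws open and shut (so a half turn about z gives the same grasp; the last joint's range is limited). The gripper opens to 85 mm and grips with 20 to 120 N. Pads are 22 mm wide; open, the fingers measure 114 mm over their backs; the gripper's body (76 mm by 85 mm) begins 54 mm behind the grasp point. The pads swing forward as they close: fully open they stand 13 mm farther back than shut.
Start: joints at [-1.245, 0.124, 1.65, -0, 1.367, -0.083], TCP at [0.258, -0.596, 0.231] pointing down, gripper open.
Joint ranges: [-2.61, 2.61], [-1.02, 2.33], [0.03, 2.71], [-1.35, 4.49], [0.32, 2.68], [-2.91, 2.91]. Speed limits (rad/s): [2.57, 2.57, 3.14, 3.14, 3.14, 3.14].

## Interface

Orientations are given as a unit quaternion [w, x, y, z].
In Python, from cell import sensors, imaging, robot gives the robot as it stands.
- The arm moves only by the tool send_rows, never from a script. Its argument "targets" is a list of rows, each a list of 3 entries, a list of its own where there are three numbers: the finger opening in cm, from 0 to 8.54, then the shift along the world's x, y, z in cm, then the turn about the world's z in degrees. A call has 1 to 12 rows; each row shifts and turns the commanded pose from where the row before left it; what a row does not reach is not made up. A row lasts 1/8 s, in which the tool goes at most 62.5 mm and 10.7 degrees, less where a joint would pass 70% of its speed; a pose out of reach is approached as far as the arm can. A call is refused whole if a number of a shift passes 6.25 or a number of a turn 10.7, either way. A call with a gripper value outside its range is refused whole. The fingers move at their own pace and stop on an object; "newtons" is the grip in N (left out, the last holds). Time passes only in rows, so rows that do not move let the fingers close. It gives the time, the measured TCP pose, the force and the opening at its end, in the units of the state.
- sensors.sense(): the state, without advancing time (a new reading comes with each control period).
- imaging.get_image(name): name is "scene" or "top" or "wrist"; returns the picture (420x560x3 uint8, red, green, blue); there is no depth.
- imaging.camera_info(name): a dict with "fx", "fy", "cx", "cy" (pixels), "k1" (the pictures are not rectified: a ray, as slopes to the right and down, at radius r is drawn at 1 + k1 r^2 times it, then the intrinsics apply), "R" (3x3) and "t" (3): a world point X has camera coordinates R X + t; the wrist camera has in their place "mount" (4x4, takes a point from camera to tool coordinates, whose origin is the TCP and whose axes are the flange's). Camera axes: x right, y down, z forward; pixel columns grow to the right and rows downward; lengths in m; the calibration is good to about 2 mm. A picture is of the moment at which its call begins: read the wrist's pose just before it. camera_info takes no time and is no camera call.
- robot.job_done(): hands the job in, once; it reports no verdict.
The state is a dict: "t": time; "qpos": joint angles; "qvel": joint speeds; "effort": joint torques, N m; "ee_pos": TCP position; "ee_rot": TCP orientation; "wrist_force": force on the tool from outside, world axes, zero at the start; "moment": the same for the moment, N m; "width": finger opening in m.
Only numpy, scipy, OpenCV 4.12 (cv2) and the standard library are available. Lean on these libraries where they do the work, as an engineer would, in place of code of your own. Each camera call takes 0.05 s, during which the arm holds its last target. There are 200 camera calls.

## Task

Push the module into the test dock: with closed fingertips press the red lock button on the grey sled and, keeping it held down all the way, push the sled along its rails to the end stop at the blue dock; then let go so that the button springs up and the sled is locked there. Grasp and lift nothing: the module rides along in its nest untouched, and the other things on the worktop stay where they are.

Things in the scene. Friction and masses are not known exactly. Their poses are not given: they have to be found in the camera images.
- slide_stage: the slide stage, fixed to the worktop: aluminium base plate 385x120 mm with two guide rods, a low dark block at its start end and a blue test dock (64 mm high) at its other end. Origin: middle of the base's underside, at worktop height. Its +x axis is the direction of travel, towards the blue dock; z up. Behind the stage stand, fixed and not to be touched, a yellow mug, a pneumatic screwdriver and a tray with red coils, all under 70 mm high.
- sled (a joint): position of the grey sled along the stage's +x, in m: 0 at the start end, 0.14 against its end stop at the blue dock. The sled plate is 185x104 mm with its top 38 mm above the worktop; sliding friction about 1.5 N. A spring lock in it engages a ladder rack every 20 mm and holds it (about 3 mm of play) whenever the button is up.
- lock_button (a joint): how far the red lock button is pressed, in m: 0 up, 0.008 fully down. It takes 3.2 N to start and 6.4 N fully down; the lock is free from 0.005 on. If let up between notches it stays under a rung until the sled reaches the next notch. At the end stop it springs up only with the sled within 3 mm of the stop.
- button_top (a point): centre of the top face of the round red lock button, 32 mm across, on the sled behind its push wall; 52 mm above the worktop when up. It rides with the sled. A grey upright push wall on the sled (64 mm wide, 8 mm thick, top 68 mm above the worktop) stands ahead of the button, on its dock side; the wall's near face is 24 mm from the button's centre along the stage's +x. Nothing stands beside or behind the button.
- module: silver-covered electronic module, 89x61x20 mm, lying loose in the sled's black-rimmed nest ahead of the push wall (inside 95x67 mm, rim 7 mm high). Origin: centre of its underside, which is 38 mm above the worktop.
- nest_floor (a point): middle of the nest's floor on the sled, 38 mm above the worktop, 104.5 mm from the button's centre along the stage's +x
- tape: bystander: black roll of adhesive tape lying flat, 62x59x19 mm; origin at the centre of its underside
- spool: bystander: nearly empty solder spool on its flange, 63x63x70 mm; origin at the centre of its underside
- spare_module: bystander: a second silver-covered module lying on the worktop, 89x61x20 mm; origin at the centre of its underside
- pot: bystander: black rubber pot, 62 mm across, 42 mm high; origin at the centre of its underside
There are look-alikes about, which are no part of the job. Leave any turquoise look-alike of the module alone.

How it is judged:
On the way, in this order (a step that is already met when the one before it is completed fails the run):
1. the lock button is pressed down while the sled is still at its start (value of joint lock_button above 0.005 m and value of joint sled below 0.012 m), for 0.05 s.
2. the sled has passed the middle of its travel with the button held down (value of joint lock_button above 0.004 m and value of joint sled above 0.07 m), for 0.05 s.
3. the sled reaches its end stop with the button still held down (value of joint lock_button above 0.004 m and value of joint sled above 0.135 m), for 0.05 s.
At the end, for the whole second after the job is handed in: The sled is within 5 mm of its end stop (joint above 0.135), the lock button has sprung up (pressed less than 2 mm), and the module lies flat and at rest in the sled's nest (centre within 10 mm of the nest's, underside within 6 mm of its floor) (value of joint sled above 0.135 m and value of joint lock_button below 0.002 m and linear speed of module below 0.01 m/s and horizontal distance between module and nest_floor below 0.01 m and z of module in the frame of slide_stage between 0.034 and 0.044 m and angle between module's own z axis and vertical below 0.1 rad); the robot touches nothing.
It fails at once if the lock button is let up while the sled is on its way (value of joint sled between 0.012 and 0.128 m and value of joint lock_button below 0.002 m).
It fails at once if the module is touched by the robot (contact force between module and the fingers above 1.5 N or contact force between module and the arm above 1.5 N).
It fails at once if the module is lifted or thrown out of its nest (z of module in the frame of slide_stage above 0.05 m or horizontal distance between module and nest_floor above 0.02 m).
It fails at once if another thing on the worktop is moved more than 2 cm (distance of any of tape, spool, spare_module, pot from where it was at the start of the episode above 0.02 m).
It also fails if it takes over 32 s, if anything falls off the work surface, if the arm or the gripper's body presses on something with over 40 N, if the wrist force passes 120 N, or if a joint passes its speed limit or range.

## Working session

There is one attempt and no reset: what is moved stays moved. The work goes in short steps, Python scripts to look and compute and a tool call to move; the robot and the scene stay as the last step left them, time stands still between calls to the robot, and variables do not carry over. Pictures are saved under pics/ and viewed, about 8 in all and at most 12, crops included, and the job is handed in when it is done.

Besides the shell and the picture viewer there is one more tool, called after "Request:" as name(argument=value, ...) on one line, values as JSON. send_rows: Moves the arm, as the interface text tells. Its arguments: {"type":"object","properties":{"targets":{"type":"array"},"newtons":{"type":"number"}},"required":["targets"]}

```bash
mkdir -p pics; python3 - <<'E'
from cell import sensors, imaging, robot
import cv2
for n in("top","scene"):
    cv2.imwrite(f"pics/{n}0.png",imaging.get_image(n)[:,:,::-1]); 
    c=imaging.camera_info(n); print(n,c)
print(imaging.camera_info("wrist")); s=sensors.sense(); print(s["t"],s["ee_pos"],s["ee_rot"],s["width"],robot.grasp_offset)
E
```

```text
top {'fx': 478.3235801848778, 'fy': 478.3235801848778, 'cx': 273.21020353441634, 'cy': 202.5223892085496, 'k1': -0.035451773089636186, 'R': array([[ 0.02679772, -0.99956043, -0.01268175],
       [-0.99258069, -0.0251012 , -0.11896851],
       [ 0.11859788,  0.01577574, -0.99281704]]), 't': array([-0.04692636,  0.56439509,  1.09864301])}
scene {'fx': 423.187570740105, 'fy': 423.187570740105, 'cx': 271.5887749815962, 'cy': 208.18800466748476, 'k1': -0.0741760797599239, 'R': array([[-0.88617913, -0.46314793,  0.0134366 ],
       [-0.31735254,  0.58557673, -0.74591371],
       [ 0.33760022, -0.6652773 , -0.66590705]]), 't': array([0.47186738, 0.25084121, 0.7289054 ])}
{'fx': 295.2055371332778, 'fy': 295.2055371332778, 'cx': 279.7429143140622, 'cy': 214.1705681174257, 'k1': -0.05143267730862011, 'mount': array([[-8.36646385e-04, -9.65129833e-01, -2.61770330e-01,
         6.52268851e-02],
       [ 9.99999637e-01, -8.49168636e-04, -6.52789731e-05,
         7.13243344e-05],
       [-1.59284469e-04, -2.61770290e-01,  9.65130193e-01,
        -1.43999143e-01],
       [ 0.00000000e+00,  0.00000000e+00,  0.00000000e+00,
         1.00000000e+00]])}
0.1 [ 0.25817386 -0.59593151  0.23017763] [-9.31085865e-04  9.79181672e-01  2.02983674e-01 -1.16712174e-04] 0.08571843182575944 -0.0187
```

View pics/top0.png

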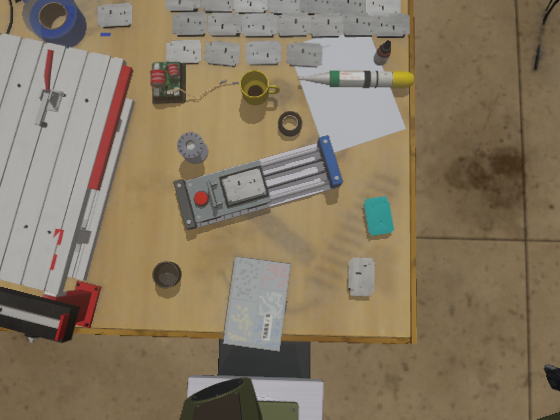

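View pics/scene0.png

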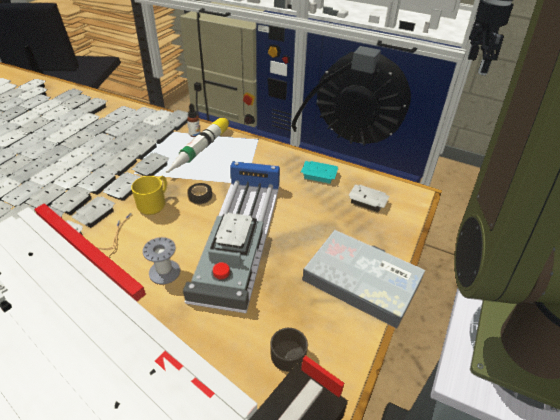

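The top view shows the stage with its start at (187,205), the red button at (201,199), the module at about (243,185) and the blue dock at (330,162). The turquoise look-alike is at (378,216) and the spare module at (361,277), both off the stage. In the scene view the button is at (221,271). The only red round button on the grey sled is this one; I'll confirm it in an enlarged crop.

```bash
cat > h.py <<'E'
import numpy as np, cv2
from cell import sensors, imaging, robot
def ray(n,uv):
    c=imaging.camera_info(n); K=np.array([[c["fx"],0,c["cx"]],[0,c["fy"],c["cy"]],[0,0,1]])
    p=cv2.undistortPoints(np.array([[uv]],float),K,np.array([c["k1"],0,0,0,0.]))[0,0]
    R=c["R"]; return -R.T@c["t"], R.T@np.array([*p,1])
def at(n,uv,z):
    o,d=ray(n,uv); return o+d*(z-o[2])/d[2]
def red(img,box):
    x0,y0,x1,y1=box; h=cv2.cvtColor(img[y0:y1,x0:x1],cv2.COLOR_RGB2HSV)
    m=((h[...,0]<8)|(h[...,0]>172))&(h[...,1]>150)&(h[...,2]>80)
    v,u=np.nonzero(m); return u.mean()+x0,v.mean()+y0,m.sum()
E
python3 - <<'E'
from h import *
t=cv2.imread("pics/top0.png")[:,:,::-1]; s=cv2.imread("pics/scene0.png")[:,:,::-1]
r=red(t,(185,185,217,215)); print(r,at("top",r[:2],.050))
r=red(s,(200,255,245,290)); print(r,at("scene",r[:2],.050))
a=cv2.resize(t[130:235,165:350],None,fx=4.3,fy=4.3,interpolation=cv2.INTER_CUBIC)
cv2.imwrite("pics/c1.png",a[:,:,::-1])
E
```

```text
(np.float64(200.66176470588235), np.float64(197.94117647058823), np.int64(136)) [0.56994533 0.13759854 0.05      ]
(np.float64(220.95111111111112), np.float64(270.3911111111111), np.int64(225)) [0.56643655 0.14177127 0.05      ]
```

View pics/c1.png

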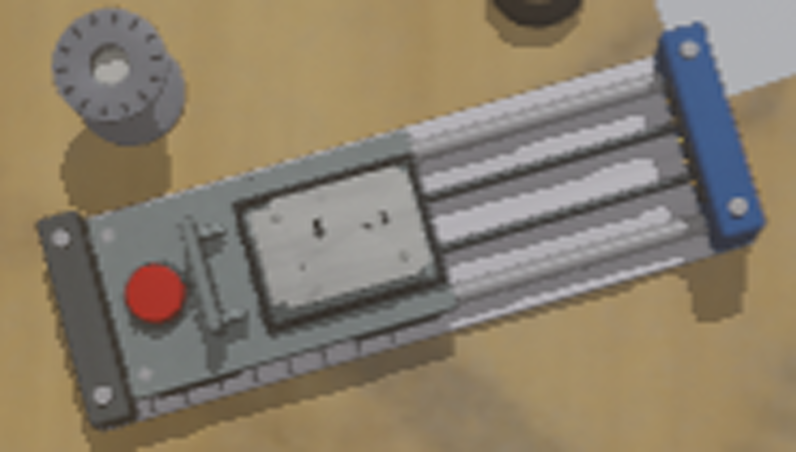

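The crop confirms it: the red button is at (155,293), on the grey sled behind the push wall (215,290). The silver module is at (342,245) in the nest, and the blue dock is at (712,130).

```bash
python3 - <<'E'
from h import *
P=lambda u,v,z: at("top",(165+(u+.5)/4.3-.5,130+(v+.5)/4.3-.5),z)
def ang(d): return np.degrees(np.arctan2(d[1],d[0]))
for a,b in (((689,48),(738,206)),):
    A,B=P(*a,.064),P(*b,.064); print("dock",A,B,ang(A-B)-90); D=(A+B)/2
for z in(.03,.045):
    A,B=P(61,237,z),P(102,395,z); print("start",A,B,ang(A-B)-90); print("axis",ang(D-(A+B)/2))
q=[P(*c,.045) for c in((237,204),(410,155),(443,280),(272,332))]
n=np.mean(q,0); b=P(155,293,.052); print("nest",n,"btn",b,ang(n-b),np.linalg.norm((n-b)[:2]))
print("edges",ang(q[1]-q[0]),ang(q[2]-q[3]))
w=[P(*c,.068) for c in((183,220),(215,330))];print("wall",w)
for nme,uv,z in(("spool",(192,147),.07),("pot",(166,274),.04)):print(nme,at("top",uv,z))
s=sensors.sense();import scipy.spatial.transform as T
print(T.Rotation.from_quat(np.roll(s["ee_rot"],-1)).as_matrix())
E
```

```text
dock [ 0.71012788 -0.14948002  0.064     ] [ 0.62371139 -0.17699277  0.064     ] -72.33988477999685
start [0.60299468 0.19494695 0.03      ] [0.51550331 0.16779204 0.03      ] -72.75709312169843
axis -72.64880804833564
start [0.60070834 0.19168672 0.045     ] [0.51438114 0.16489313 0.045     ] -72.7570931216984
axis -72.24217016601037
nest [0.60143728 0.03787676 0.045     ] btn [0.57013112 0.13727682 0.052     ] -72.51811976358182 0.10421348018143631
edges -72.54431139673945 -71.49606859551317
wall [array([0.6080483 , 0.12124783, 0.068     ]), array([0.54901632, 0.10152466, 0.068     ])]
spool [0.68654581 0.15992043 0.07      ]
pot [0.39110852 0.21227779 0.04      ]
[[ 9.17595229e-01  3.97515570e-01 -6.06555302e-04]
 [ 3.97516004e-01 -9.17593522e-01  1.77602310e-03]
 [ 1.49425617e-04 -1.87078576e-03 -9.99998239e-01]]
```

Stage +x points at −72.5° in the world, so d = (0.30, −0.954). The button is at about (0.569, 0.139). I'll move above it with the fingers closed.

Request:
send_rows(targets=[[0, [2.2, 5.2, 0], -0.5], [0, [2.2, 5.2, 0], -0.5], [0, [2.2, 5.2, 0], -0.5], [0, [2.2, 5.2, 0], -0.5], [0, [2.2, 5.2, 0], -0.5], [0, [2.2, 5.2, 0], -0.5], [0, [2.2, 5.2, 0], -0.5], [0, [2.2, 5.2, 0], -0.5], [0, [2.2, 5.2, 0], -0.5], [0, [2.2, 5.2, 0], -0.5], [0, [2.2, 5.2, 0], -0.5], [0, [2.2, 5.2, 0], -0.5]], newtons=40)

```text
t: 1.6
ee_pos: [0.5225, 0.0295, 0.231]
ee_rot: [0.0, 0.988, 0.151, -0.0]
wrist_force: [1.2, 0.3, -0.1]
width: 0.0004
```

Request:
send_rows(targets=[[0, [1.6, 3.7, -2], 0], [0, [1.6, 3.7, -3], 0], [0, [1.5, 3.7, -4], 0], [0, [0, 0, 0], 0], [0, [0, 0, 0], 0]])

```text
t: 2.22
ee_pos: [0.5693, 0.1384, 0.1414]
ee_rot: [0.0, 0.988, 0.152, -0.0]
wrist_force: [-0.2, 0.2, 0.1]
width: 0.0
```

```bash
python3 - <<'E'
from h import *
from scipy.spatial.transform import Rotation as Ro
s=sensors.sense(); im=imaging.get_image("wrist"); c=imaging.camera_info("wrist")
cv2.imwrite("pics/w1.png",im[:,:,::-1])
T=np.eye(4);T[:3,:3]=Ro.from_quat(np.roll(s["ee_rot"],-1)).as_matrix();T[:3,3]=s["ee_pos"]
W=T@c["mount"]
h=cv2.cvtColor(im,cv2.COLOR_RGB2HSV); m=(((h[...,0]<8)|(h[...,0]>172))&(h[...,1]>150)&(h[...,2]>60)).astype(np.uint8)
n,_,st,ce=cv2.connectedComponentsWithStats(m)
K=np.array([[c["fx"],0,c["cx"]],[0,c["fy"],c["cy"]],[0,0,1]])
for i in range(1,n):
  if st[i,4]>150:
    p=cv2.undistortPoints(ce[i].reshape(1,1,2),K,np.array([c["k1"],0,0,0,0.]))[0,0]
    d=W[:3,:3]@[*p,1];o=W[:3,3];print(st[i],ce[i],o+d*(.052-o[2])/d[2])
E
```

```text
[ 261  197   38   38 1163] [279.53654342 215.68787618] [0.5698874  0.13855179 0.052     ]
[   0  303   26   78 1216] [  8.83470395 337.79851974] [0.37011436 0.35672004 0.052     ]
```

View pics/w1.png

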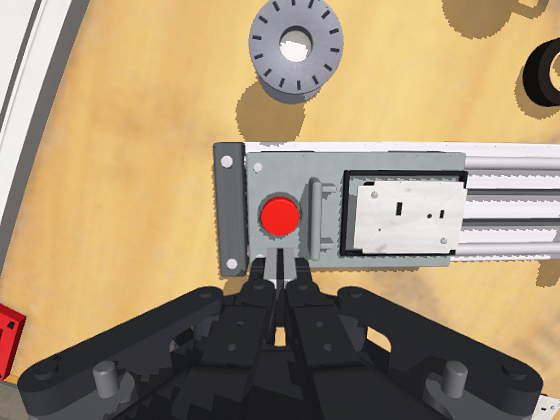

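The wrist image puts the button at (280,216), which is (0.570, 0.1386) and within 1 mm of the TCP; the push wall is at (316,218) and the module at (405,215). I'll go down to just above the button.

Request:
send_rows(targets=[[0, [0.1, -0.3, -3.5], 0], [0, [0.05, 0, -3], 0], [0, [0, 0, -1.9], 0], [0, [0, 0, 0], 0], [0, [0, 0, 0], 0]])

```text
t: 2.9
ee_pos: [0.572, 0.1355, 0.0591]
ee_rot: [0.0, 0.988, 0.151, 0.001]
wrist_force: [0.3, 0.5, 0.6]
width: 0.0001
```

Request:
send_rows(targets=[[0, [0, 0, -0.4], 0], [0, [0, 0, -0.3], 0], [0, [0, 0, -0.3], 0], [0, [0, 0, 0], 0]])

```text
t: 3.4
ee_pos: [0.5716, 0.1357, 0.048]
ee_rot: [0.0, 0.988, 0.151, 0.001]
wrist_force: [1.0, 0.5, 4.7]
width: -0.0
```

Request:
send_rows(targets=[[0, [0, 0, -0.3], 0], [0, [0, 0, -0.2], 0], [0, [0, 0, 0], 0], [0, [0, 0, 0], 0]])

```text
t: 3.9
ee_pos: [0.5717, 0.1357, 0.044]
ee_rot: [0.0, 0.988, 0.151, 0.001]
wrist_force: [-3.3, 0.9, 9.6]
width: -0.0
```

The button is fully down at z = 0.044 with 9.6 N. Pushing along d now.

Request:
send_rows(targets=[[0, [0, 0, -0.1], 0], [0, [0.12, -0.38, 0], 0], [0, [0.12, -0.38, 0], 0], [0, [0.12, -0.38, 0], 0], [0, [0.12, -0.38, 0], 0], [0, [0.12, -0.38, 0], 0], [0, [0, 0, 0], 0]])

```text
t: 4.78
ee_pos: [0.5779, 0.1164, 0.044]
ee_rot: [0.0, 0.988, 0.151, 0.001]
wrist_force: [-5.2, -1.6, 14.0]
width: -0.0003
```

Request:
send_rows(targets=[[0, [0.15, -0.48, 0], 0], [0, [0.18, -0.57, 0], 0], [0, [0.18, -0.57, 0], 0], [0, [0.18, -0.57, 0], 0], [0, [0.18, -0.57, 0], 0], [0, [0.18, -0.57, 0], 0], [0, [0.18, -0.57, 0], 0], [0, [0.18, -0.57, 0], 0], [0, [0.18, -0.57, 0], 0], [0, [0.18, -0.57, 0], 0], [0, [0.15, -0.48, 0], 0], [0, [0, 0, 0], 0]])

```text
t: 6.28
ee_pos: [0.5973, 0.0551, 0.0439]
ee_rot: [0.001, 0.988, 0.151, 0.001]
wrist_force: [-2.9, -1.5, 13.5]
width: 0.0
```

```bash
python3 - <<'E'
from h import *
im=imaging.get_image("top"); a=cv2.resize(im[130:235,165:350],None,fx=4.3,fy=4.3,interpolation=cv2.INTER_CUBIC)
b=cv2.resize(imaging.get_image("scene")[150:310,170:300],None,fx=3.6,fy=3.6,interpolation=cv2.INTER_CUBIC)
cv2.imwrite("pics/c2.png",b[:,:,::-1]);cv2.imwrite("pics/c2t.png",a[:,:,::-1])
E
```

```text
(no output)
```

View pics/c2.png

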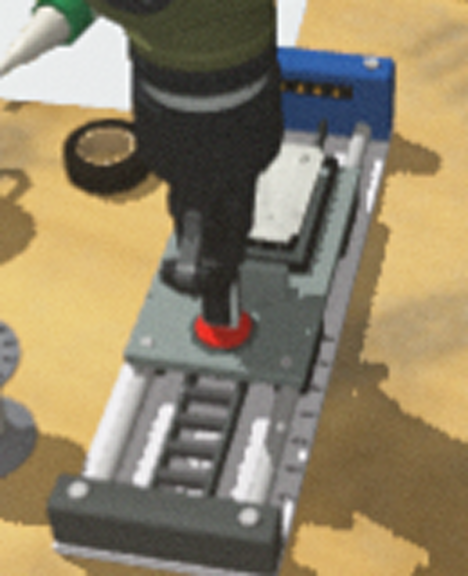

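The scene crop shows the fingertips on the held-down button at (222,328). The sled has travelled about 80 mm and the module is in its nest. Continuing.

Request:
send_rows(targets=[[0, [0.15, -0.48, 0], 0], [0, [0.18, -0.57, 0], 0], [0, [0.18, -0.57, 0], 0], [0, [0.18, -0.57, 0], 0], [0, [0.18, -0.57, 0], 0], [0, [0.18, -0.57, 0], 0], [0, [0.18, -0.57, 0], 0], [0, [0.15, -0.48, 0], 0], [0, [0.09, -0.29, 0], 0], [0, [0.09, -0.29, 0], 0], [0, [0, 0, 0], 0]])

```text
t: 7.75
ee_pos: [0.613, 0.0056, 0.044]
ee_rot: [0.001, 0.988, 0.151, 0.001]
wrist_force: [-3.6, -0.7, 12.3]
width: -0.0001
```

Request:
send_rows(targets=[[0, [0.09, -0.29, 0], 0], [0, [0.09, -0.29, 0], 0], [0, [0.09, -0.29, 0], 0], [0, [0, 0, 0], 0]])

```text
t: 8.25
ee_pos: [0.6156, -0.0009, 0.0439]
ee_rot: [-0.001, 0.989, 0.151, 0.001]
wrist_force: [-3.3, 7.3, 12.5]
width: -0.0002
```

Request:
send_rows(targets=[[0, [0.09, -0.29, 0], 0], [0, [0.09, -0.29, 0], 0], [0, [0, 0, 0], 0]])

```text
t: 8.62
ee_pos: [0.6168, -0.0041, 0.0439]
ee_rot: [-0.004, 0.989, 0.151, 0.001]
wrist_force: [-5.9, 16.5, 15.2]
width: 0.0001
```

A 17 N along-track reaction suggests the sled is at the stop. Checking the image before release.

```bash
python3 - <<'E'
from h import *
im=imaging.get_image("scene"); b=cv2.resize(im[140:310,170:310],None,fx=3.5,fy=3.5,interpolation=cv2.INTER_CUBIC)
cv2.imwrite("pics/c3.png",b[:,:,::-1])
r=red(im,(200,200,265,275)); print(r,at("scene",r[:2],.044),sensors.sense()["t"])
E
```

```text
(np.float64(237.59183673469389), np.float64(222.92857142857142), np.int64(98)) [0.60879827 0.01105279 0.044     ] 8.675
```

View pics/c3.png

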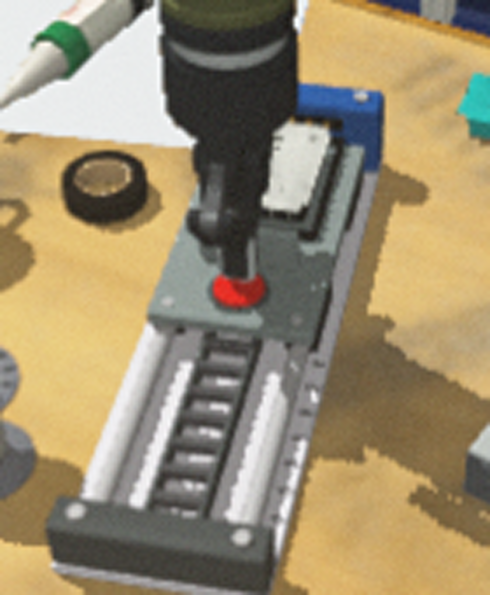

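The crop shows the sled's front against the blue dock, the button at (238,290) under the fingers and the module in its nest. I'll lift straight up, since backing off first would drag the sled.

Request:
send_rows(targets=[[0, [0, 0, 0.4], 0], [0, [0, 0, 0.4], 0], [0, [0, 0, 0.4], 0], [0, [0, 0, 0.4], 0], [0, [0, 0, 1], 0], [0, [0, 0, 3], 0], [0, [0, 0, 4], 0], [0, [-1, 3, 4], 0], [0, [-1.5, 5, 2], 0], [0, [-1.5, 5, 0], 0], [0, [0, 0, 0], 0], [0, [0, 0, 0], 0]])

```text
t: 10.18
ee_pos: [0.5762, 0.1212, 0.1972]
ee_rot: [0.0, 0.988, 0.152, -0.0]
wrist_force: [0.6, -0.1, -0.1]
width: -0.0
```

```bash
python3 - <<'E'
from h import *
im=imaging.get_image("top"); 
r=red(im,(225,175,255,200))
P=at("top",r[:2],.052); print(r,P,np.linalg.norm(P[:2]-[.5700,.1379]))
b=np.array(imaging.get_image("scene"))
r=red(b,(215,200,265,275)); print(r, at("scene",r[:2],.050),at("scene",r[:2],.042))
a=cv2.resize(b[140:310,170:310],None,fx=3.5,fy=3.5,interpolation=cv2.INTER_CUBIC)
t=cv2.resize(im[90:300,160:400],None,fx=1.25*1.0,fy=1.25,interpolation=cv2.INTER_CUBIC)
o=np.zeros((595,800,3),np.uint8); o[:a.shape[0],:490]=a; o[:t.shape[0],500:500+t.shape[1]]=t[:,:300]
cv2.imwrite("pics/c4.png",o[:,:,::-1])
E
```

```text
(np.float64(253.16666666666666), np.float64(181.5), np.int64(24)) [0.61157273 0.01573961 0.052     ] 0.12904050334530717
(np.float64(237.77586206896552), np.float64(220.367816091954), np.int64(174)) [0.60905034 0.00940963 0.05      ] [0.61369032 0.00230521 0.042     ]
```

View pics/c4.png

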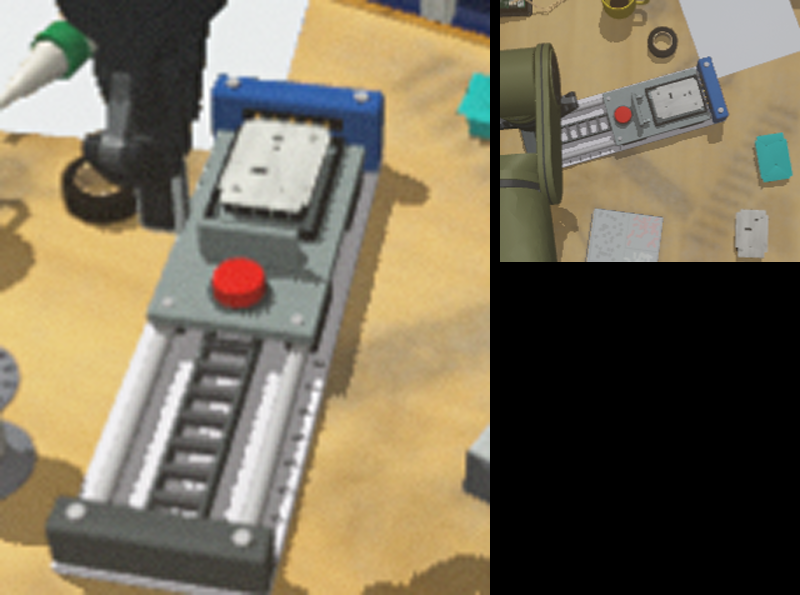

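Measured in the scene camera, the sled travelled 139 mm. The button at (238,282) stands up, the module at (277,167) lies flat in its nest, and the gripper is clear. The 129 mm from the top view is invalid because its search box cut the blob off at column 255.

```bash
python3 -c "
from cell import robot; robot.job_done()"
```

```text
the job is handed in; nothing more can be done
```

The sled is at its end stop at the blue dock and locked, and I handed the job in at about 10.3 s; the hand-in returned no verdict. With closed fingertips I pressed the red button fully down (z = 0.044 m, about 10 N) and kept it held. I pushed along the rails until the stop pushed back with about 17 N, then lifted straight up.

- **Sled and button:** the scene camera shows 139 mm of sled travel, with the button up again.
- **Module and arm:** the module lies flat in its nest, and the wrist force is near zero with the gripper clear.
- **Bystanders:** nothing in the last views looks moved, but I did not measure the bystanders. The pot was outside those crops.
- **Disagreeing check:** the top-camera script gave 129 mm of travel. Its search box cut off part of the button, so I did not use that figure.

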